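# Bottom a stop rod in its leaning bore and draw it out 20 mm

## Task

The red-handled stop rod in the leaning holder has to be set for a new part: take it by its handle, push it down its bore until you feel it bottom firmly on the hidden stop, then draw it back out 20 mm along the bore from there. Pull in line with the leaning bore so that it does not bind, do not ram it onto the stop, and leave the small parts around the holder where they are. Finish still gripping the rod steadily at that height, in line with the bore, so that a colleague can tighten the lock knob: do not let go.

Things in the scene. Friction and masses are not known exactly. Their poses are not given: they have to be found in the camera images.
- holder: Fixed stop holder: dark foot plate 124 x 88 x 10 mm, blue cheeks, square aluminium housing 56 x 56 x 90 mm leaning 0.35 rad (20 degrees) from the vertical toward the holder's own -x (roughly toward the robot). A 17 mm bore runs along the housing's leaning axis. Origin: centre of the foot plate's underside, z up. Out along the bore is (-0.343, 0, 0.939) in this frame.
- bore_mouth (a point): Mouth of the bore, in the middle of the housing's upper leaning face. On the holder's -y side a black lock knob sticks out, to 50 mm from the bore's axis and 12 to 36 mm below the upper face; leave it alone.
- rod: Stop rod, 0.14 to 0.24 kg: steel shaft 16 mm thick and 93 mm long, round red handle on top, 24 mm thick and 50 mm long. Origin: centre of its lower end; z runs along the rod to the handle (z = 0.093 to 0.143). Starts 50 mm deep, handle 43 mm clear of the housing, and goes down 10 to 25 mm more to the stop. A spring drag of 3 to 12 N resists it either way and keeps it where left.
- rod_handle (a point): Middle of the red handle, on its axis, 25 mm from either end of it; grip it from any side. Beyond the steady drag, the resistance rises sharply when the rod meets the stop.
- stop: The hidden stop inside the bore, not to be seen; its depth differs from time to time. z runs out along the bore. Its origin is a point on its back end, at an untold distance behind the face that the rod meets: the face must be found by feel.
- black_connector: Small black connector housing, 13 x 27 x 13 mm, lying loose behind the holder; to be left alone. Origin: centre of its underside.
- black_screw: Black cap screw, 16 mm across and 28 mm high, standing loose on its head behind the holder; to be left alone. Origin: centre of its underside.
- rubber_tip: Black rubber tip, 23 mm across and 26 mm high, standing loose in front of the holder; to be left alone. Origin: centre of its underside.

How it is judged:
By the outcome, as a careful person would: the job done as asked, in the order asked, and still so for the second after the job is handed in, while the arm keeps its last pose, push and grip.
It also fails if it takes over 38 s, if anything falls off the work surface, if the arm or the gripper's body presses on something with over 40 N, if the wrist force passes 120 N, or if a joint passes its speed limit or range.

## Robot

A 7-joint arm with a two-finger parallel gripper is mounted at the origin on a cart in front of the work surface, level with it; the furniture and walls round the work are solid. World frame = base frame: x ahead of the robot, y to its left, z up, the work surface at z = 0. Lengths are in m, angles in degrees, forces in N, time in s.
With the tool pointing down it reaches from about 0.425 to 0.875 m from the base axis. Payload 4.7 kg.
Tool frame: the origin (TCP) lies on the mounting face of the last link; the fingertips stand 182 mm ahead of it and the grasp point (between the pads) lies 164 mm ahead of it; z points along the fingers, y is the line along which they close (so a half turn about z gives the same grasp; the last joint's range is limited). The gripper opens to 87 mm and grips with 3 to 60 N. Pads are 19 mm wide; open, the fingers measure 117 mm over their backs; the gripper's body (75 mm by 190 mm) begins 51 mm behind the grasp point.
Start: joints at [-75.51, 18.392, -4.016, 83.108, 1.295, 78.541, -3.26], TCP at [0.154, 0.632, 0.405] pointing down, gripper open.
Joint ranges: [-163.93, 163.93], [-17.29, 119.83], [-79.2, 71.16], [3.27, 140.29], [-89.18, 269.18], [5.43, 117.66], [-154.24, 154.24]. Speed limits (degrees/s): [147.25, 147.25, 180, 180, 180, 180, 180].

## Interface

Orientations are given as a 3x3 rotation matrix whose columns are the frame's x, y, z axes.
In Python, from workcell import env gives the robot as it stands. The module is installed in compiled form; this text tells all that it offers.
- The arm moves only by the tool move_arm, never from a script. Its argument "rows" is a list of rows, each an object of numbers: "x", "y", "z": the shift along the tool's x, y, z each as a share of 0.1 m, from -1 to 1; "wx", "wy", "wz": the turn, a rotation vector about the tool's x, y, z each as a share of pi rad, from -1 to 1; "gripper": the opening, from 0 (shut) to 1 (fully open). In form: [{"x": .., "y": .., "z": .., "wx": .., "wy": .., "wz": .., "gripper": ..}, ...]. A call has exactly 8 rows; each row shifts and turns the commanded pose from where the row before left it, along the tool's axes as they then stand; what a row does not reach is not made up. A row lasts 1/8 s, in which the tool goes at most 62.5 mm and 10.7 degrees, less where a joint would pass 70% of its speed; a pose out of reach is approached as far as the arm can. A call with a number of a shift or a turn outside -1 to 1 is refused whole. A call with a gripper value outside its range is refused whole. The fingers move at their own pace and stop on an object; "newtons" is the grip in N (left out, the last holds). Time passes only in rows, so rows that do not move let the fingers close, or fill a call up. It gives the time, the measured TCP pose, the force, the opening and the grip force at its end, in the units of the state.
- env.sense(): the state, without advancing time (a new reading comes with each control period).
- env.read_camera(name): name is "scene" or "top" or "wrist"; returns a dict with "frame" (480x640x3 uint8, red, green, blue), "fx", "fy", "cx", "cy" (pixels), "xyz" and "rotation" of the camera in the world; the wrist camera has in their place "tool_from_camera" (4x4, takes a point from camera to tool coordinates, whose origin is the TCP and whose axes are the flange's). Camera axes: x right, y up, looking along -z (the intrinsics and any distortion apply to the point x, -y, -z); pixel columns grow to the right and rows downward; lengths in m; the calibration is good to about 2 mm. The wrist camera is an equidistant fisheye: a pixel r from the principal point sees the ray r / f radians off the axis. A picture is of the moment at which its call begins: read the wrist's pose just before it. There is no depth.
- env.finish_job(): hands the job in; it is judged then, once.
The state is a dict: "time": time; "joints": joint angles; "qd": joint speeds; "joint_torque": joint torques, N m; "tcp_pos": TCP position; "tool_rot": TCP orientation; "contact_force": force on the tool from outside, world axes, zero at the start; "wrist_torque": the same for the moment, N m; "width": opening from 0.0 (shut) to 1.0 (fully open); "grasp_force": force on a finger pad.
Only numpy, scipy, OpenCV 4.12 (cv2) and the standard library are available. Lean on these libraries where they do the work, as an engineer would, in place of code of your own. Each camera call takes 0.05 s, during which the arm holds its last target. There are 200 camera calls.

## Working session

There is one attempt and no reset: what is moved stays moved. The work goes in short steps, Python scripts to look and compute and a tool call to move; the robot and the scene stay as the last step left them, time stands still between calls to the robot, and variables do not carry over. Pictures are saved under pics/ and viewed, at most 10 in all, crops included, and the job is handed in when it is done.

Besides the shell and the picture viewer there is one more tool, called after "Request:" in YAML: its name, and indented under it one key for each argument. move_arm: Moves the arm, as the interface text tells. Its arguments: {"type":"object","properties":{"rows":{"type":"array","items":{"type":"object","properties":{"x":{"type":"number","minimum":-1,"maximum":1},"y":{"type":"number","minimum":-1,"maximum":1},"z":{"type":"number","minimum":-1,"maximum":1},"wx":{"type":"number","minimum":-1,"maximum":1},"wy":{"type":"number","minimum":-1,"maximum":1},"wz":{"type":"number","minimum":-1,"maximum":1},"gripper":{"type":"number"}}}},"newtons":{"type":"number"}},"required":["rows"]}

```bash
mkdir -p pics
python3 - <<'E'
from workcell import env
import cv2,numpy as np
np.set_printoptions(precision=4,suppress=True)
s=env.sense();print(s)
for n in("scene","top"):
    c=env.read_camera(n);cv2.imwrite(f"pics/{n}1.png",c["frame"][:,:,::-1]);np.savez(n+".npz",**c)
    print({k:v for k,v in c.items() if k!="frame"})
E
```

```text
{'time': 0.0, 'joints': array([-75.5121,  18.44  ,  -4.0156,  83.1749,   1.2949,  78.5406,
        -3.2608]), 'qd': array([ 0.0497,  0.0458,  0.0428, -0.0997,  0.1028,  0.0705, -0.0287]), 'joint_torque': array([  0.0002, -49.1294,  -0.4037, -31.2529,  -0.0638,   0.044 ,
         0.0002]), 'tcp_pos': array([0.1537, 0.6314, 0.4037]), 'tool_rot': array([[-0.9716,  0.2365, -0.0004],
       [ 0.2365,  0.9716, -0.0019],
       [-0.0001, -0.0019, -1.    ]]), 'contact_force': array([-0.1599,  0.6904, -0.1583]), 'wrist_torque': array([-0.0159,  0.1061,  0.0707]), 'grasp_force': 0.0, 'width': 0.9993346316442906}
{'fx': 538.7374865375632, 'fy': 538.7374865375632, 'cx': 316.3286324992946, 'cy': 241.8849672677695, 'xyz': array([-0.0357,  0.2713,  0.587 ]), 'rotation': array([[-0.4315,  0.4955, -0.7539],
       [-0.9021, -0.2309,  0.3646],
       [ 0.0065,  0.8374,  0.5466]])}
{'fx': 545.363914885643, 'fy': 545.363914885643, 'cx': 313.9556821442024, 'cy': 240.33646129572193, 'xyz': array([ 0.4429, -0.0308,  0.9362]), 'rotation': array([[-0.0016,  0.983 , -0.1833],
       [-0.9999,  0.0004,  0.011 ],
       [ 0.0109,  0.1833,  0.983 ]])}
```

View pics/scene1.png

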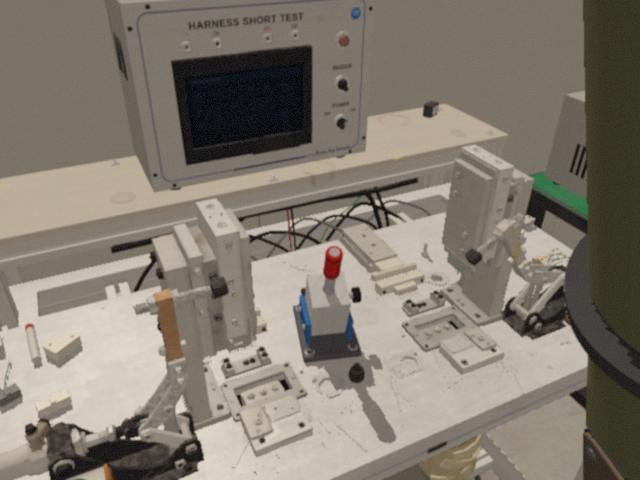

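View pics/top1.png

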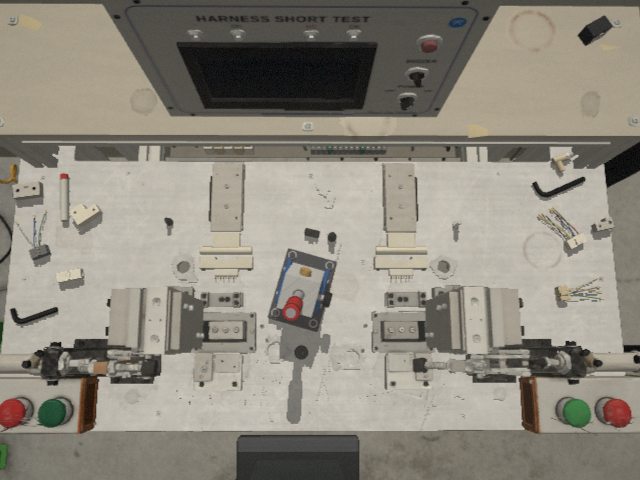

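The top view shows the holder at about (303,290), with the red handle at (292,308) and the rubber tip at (301,352). The connector and screw are at (312,233) and (332,238). In the scene view the handle is at (333,262). Next I'll zoom in on both.

Run:
```python
import cv2,numpy as np
a=np.load("scene.npz")["frame"][235:365,285:375,::-1];b=np.load("top.npz")["frame"][240:335,260:350,::-1]
A=cv2.resize(a,None,fx=4.4,fy=4.4,interpolation=2);B=cv2.resize(b,None,fx=4.4,fy=4.4,interpolation=2)
B=cv2.copyMakeBorder(B,0,A.shape[0]-B.shape[0],0,0,0);cv2.imwrite("pics/zoom.png",np.hstack([A,B]));print(A.shape)
for n in("scene","top"):
    f=np.load(n+".npz")["frame"].astype(int);m=((f[...,0]>110)&(f[...,1]<70)&(f[...,2]<70)).astype(np.uint8)
    k,l,st,ce=cv2.connectedComponentsWithStats(m)
    for i in range(1,k):
        if st[i,4]>60: print(n,st[i],ce[i],cv2.minAreaRect(np.argwhere(l==i)[:,::-1].astype(np.float32)))
```

```text
(572, 396, 3)
scene [326 249  16  12  83] [333.40963855 256.12048193] ((333.5138244628906, 254.83450317382812), (15.280369758605957, 10.712867736816406), 4.763641834259033)
scene [324 260  17  16 187] [331.48663102 268.21925134] ((331.6300048828125, 268.0899658203125), (15.132086753845215, 14.424979209899902), 8.130102157592773)
top [282 296  20  25 224] [292.67857143 306.36160714] ((292.691162109375, 308.01470947265625), (16.29236602783203, 24.6957950592041), 30.963754653930664)
top [  0 399  24  27 521] [ 10.74664107 411.82725528] ((11.5, 412.0), (26.0, 23.0), 90.0)
top [605 399  26  27 500] [617.672 411.546] ((617.5, 412.0), (26.0, 25.0), 90.0)
```

View pics/zoom.png

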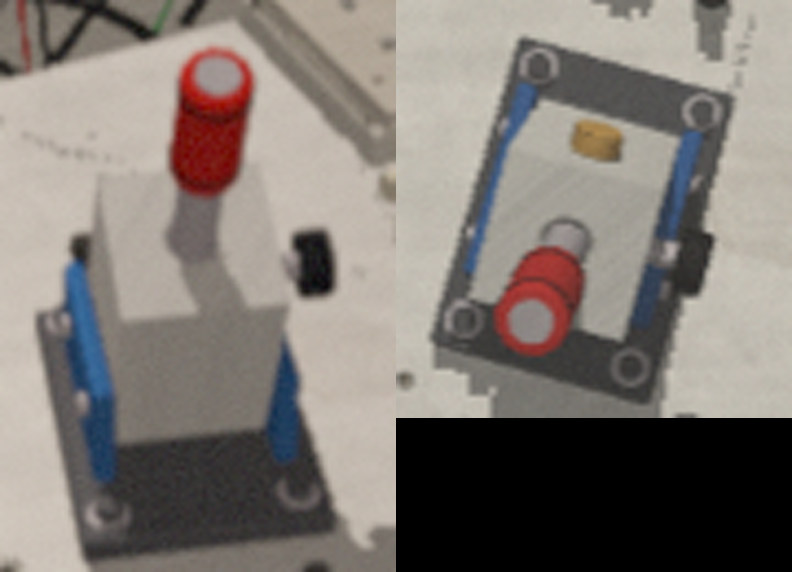

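The zoom gives the foot plate corners in both images. The handle's top centre is at (290.7,313.2) in the top view and (334.3,252.5) in the scene view. I'll fit the pose from these.

```bash
cat > h.py <<'E'
import numpy as np
from scipy.optimize import least_squares
np.set_printoptions(precision=4,suppress=True)
C={n:dict(np.load(n+".npz")) for n in("scene","top")}
def proj(n,P):
    c=C[n];p=c["rotation"].T@(np.asarray(P)-c["xyz"]);return np.array([c["cx"]+c["fx"]*p[0]/-p[2],c["cy"]+c["fy"]*-p[1]/-p[2]])
def Rz(a):return np.array([[np.cos(a),-np.sin(a),0],[np.sin(a),np.cos(a),0],[0,0,1]])
E
python3 - <<'E'
from h import *
Z=lambda o,u,v:np.array([o[0]+(u+.5)/4.4-.5,o[1]+(v+.5)/4.4-.5])
T=lambda u,v:("top",Z((260,240),u-396,v)); S=lambda u,v:("scene",Z((285,235),u,v))
cor=[(T(521,38),62,44),(T(733,95),62,-44),(T(655,402),-62,-44),(T(432,341),-62,44),(S(85,557),-62,44),(S(333,525),-62,-44),(S(38,312),62,44)]
top=[T(531,322),S(217,77)]
d=np.array([-.343,0,.939])
# handle lower end centre approx, mouth
def res(p):
    R=Rz(p[2]);o=np.array([p[0],p[1],0]);r=[]
    for (n,q),a,b in cor:r+=list(proj(n,o+R@[a/1e3,b/1e3,.01])-q)
    for n,q in top:r+=list(proj(n,o+R@[p[3],p[5],p[4]])-q)
    return np.array(r)
s=least_squares(res,[.45,0,0,-.05,.2,0]);p=s.x;print(p,np.degrees(p[2]));print(s.fun.reshape(-1,2))
R=Rz(p[2]);o=np.array([p[0],p[1],0]);t=R@[p[3],p[5],p[4]]+o;a=R@d
print("handle top",t,"axis",a,"handle mid",t-.025*a,"mouth",t-.093*a)
for n in C:
  print(n,[proj(n,t-k*a) for k in(0,.05,.093)])
for n,off,zo in(("top",(260,240),396),("scene",(285,235),0)):
  for k in(0.05,.093):
    q=proj(n,t-k*a);print(n,k,"zoom px",(q-off)*4.4+[zo,0])
for nm,px in(("tip",(301,352)),("con",(312,233)),("screw",(332,238))):
    c=C["top"];r=c["rotation"]@[(px[0]-c["cx"])/c["fx"],-(px[1]-c["cy"])/c["fy"],-1];print(nm,c["xyz"]+r*(.02-c["xyz"][2])/r[2])
# tower-top height: scene/top left tower
E
```

```text
[ 0.5309 -0.0206 -0.2773 -0.0505  0.1877  0.0007] -15.886425336935018
[[-0.7809 -0.4755]
 [ 0.2832  0.4187]
 [-1.5878  1.1454]
 [-1.2718  0.5568]
 [ 0.1875 -2.0333]
 [ 2.1316 -1.7111]
 [-0.2973 -0.1192]
 [-0.5504 -0.323 ]
 [ 0.6146  0.0598]]
handle top [ 0.4825 -0.0061  0.1877] axis [-0.3299  0.0939  0.939 ] handle mid [ 0.4908 -0.0085  0.1642] mouth [ 0.5132 -0.0148  0.1003]
scene [array([334.5464, 252.1735]), array([331.2879, 273.2203]), array([328.7502, 289.6114])]
top [array([289.745 , 312.4725]), array([294.1109, 302.7514]), array([297.4535, 295.3087])]
top 0.05 zoom px [546.088 276.106]
top 0.093 zoom px [560.7953 243.3582]
scene 0.05 zoom px [203.6667 168.1693]
scene 0.093 zoom px [192.5008 240.2902]
tip [ 0.4268 -0.0195  0.02  ]
con [ 0.6265 -0.0378  0.02  ]
screw [ 0.6178 -0.072   0.02  ]
```

Run:
```python
from h import *
def back(n,px,z):
    c=C[n];r=c["rotation"]@[(px[0]-c["cx"])/c["fx"],-(px[1]-c["cy"])/c["fy"],-1];return c["xyz"]+r*(z-c["xyz"][2])/r[2]
for px in((252,343),(215,415),(500,315),(470,290)):
    b=back("scene",px,0);print(px,b)
    for z in(.1,.15,.2,.25,.3,.35): print(z,proj("scene",b+[0,0,z]),proj("top",b+[0,0,z]))
a=np.array([-.3299,.0939,.939]);m=np.array([.4908,-.0085,.1642])
y=Rz(np.radians(-15.886))@[0,1,0];z=-a/np.linalg.norm(a);x=np.cross(y,z);R=np.c_[x,y,z];print(R,"TCP",m-.164*z, "pre",m-.264*z)
import json
from scipy.spatial.transform import Rotation as Q
from workcell import env
s=env.sense();R0=s["tool_rot"]
print("turn(deg, tool)",np.degrees(Q.from_matrix(R0.T@R).as_rotvec()))
print("shift tool axes to pre+10cm",R0.T@(m-.264*z-s["tcp_pos"]))
```

```text
(252, 343) [0.5578 0.0934 0.    ]
0.1 [247.9358 292.1533] [227.4048 266.4169]
0.15 [245.6819 263.955 ] [222.4128 261.726 ]
0.2 [243.2578 233.6273] [216.7607 256.4148]
0.25 [240.6435 200.9196] [210.3083 250.3515]
0.3 [237.8156 165.5404] [202.8726 243.3642]
0.35 [234.7469 127.1482] [194.2102 235.2243]
(215, 415) [0.4499 0.1846 0.    ]
0.1 [207.1881 361.3046] [164.7629 337.542 ]
0.15 [202.779 330.999] [155.6467 337.2548]
0.2 [197.9744 297.9744] [145.2904 336.9284]
0.25 [192.7185 261.8479] [133.4222 336.5544]
0.3 [186.9446 222.1607] [119.6852 336.1215]
0.35 [180.5721 178.3592] [103.6002 335.6147]
(500, 315) [ 0.4456 -0.3003  0.    ]
0.1 [512.4092 265.9029] [485.9605 339.9527]
0.15 [519.2417 238.8697] [497.235  339.8198]
0.2 [526.5514 209.9488] [510.0338 339.6688]
0.25 [534.39   178.9354] [524.6883 339.496 ]
0.3 [542.817  145.5936] [541.6338 339.2962]
0.35 [551.9014 109.6513] [561.4529 339.0625]
(470, 290) [ 0.52   -0.2984  0.    ]
0.1 [479.8022 242.4203] [481.8366 290.7572]
0.15 [485.1676 216.3769] [492.66   287.5654]
0.2 [490.8829 188.6351] [504.9197 283.95  ]
0.25 [496.9834 159.0233] [518.922  279.8207]
0.3 [503.5095 127.3457] [535.0668 275.0596]
0.35 [510.5074  93.3783] [553.8866 269.5097]
[[-0.9034  0.2737  0.33  ]
 [ 0.2571  0.9618 -0.0939]
 [-0.3431  0.     -0.9393]] TCP [0.4367 0.0069 0.3182] pre [0.4037 0.0163 0.4122]
turn(deg, tool) [  0.2882 -20.0568   2.2002]
shift tool axes to pre+10cm [-0.3883 -0.5385 -0.0074]
```

Request:
move_arm:
  rows:
    - {"x": -0.3, "y": -0.2, "z": -0.4, "gripper": 1}
    - {"x": -0.3, "y": -0.2, "z": -0.4, "gripper": 1}
    - {"x": -0.42, "y": -0.3, "z": -0.03, "gripper": 1}
    - {"x": -0.42, "y": -0.3, "z": -0.03, "gripper": 1}
    - {"x": -0.42, "y": -0.3, "z": -0.03, "gripper": 1}
    - {"x": -0.42, "y": -0.3, "z": -0.03, "gripper": 1}
    - {"x": -0.42, "y": -0.3, "z": -0.03, "gripper": 1}
    - {"x": -0.42, "y": -0.3, "z": -0.03, "gripper": 1}

```text
invalid input at $.rows[0]: expected keys x, y, z, wx, wy, wz, gripper
```

Request:
move_arm:
  rows:
    - {"x": -0.3, "y": -0.2, "z": -0.4, "wx": 0, "wy": 0, "wz": 0, "gripper": 1}
    - {"x": -0.3, "y": -0.2, "z": -0.4, "wx": 0, "wy": 0, "wz": 0, "gripper": 1}
    - {"x": -0.42, "y": -0.3, "z": -0.03, "wx": 0, "wy": 0, "wz": 0, "gripper": 1}
    - {"x": -0.42, "y": -0.3, "z": -0.03, "wx": 0, "wy": 0, "wz": 0, "gripper": 1}
    - {"x": -0.42, "y": -0.3, "z": -0.03, "wx": 0, "wy": 0, "wz": 0, "gripper": 1}
    - {"x": -0.42, "y": -0.3, "z": -0.03, "wx": 0, "wy": 0, "wz": 0, "gripper": 1}
    - {"x": -0.42, "y": -0.3, "z": -0.03, "wx": 0, "wy": 0, "wz": 0, "gripper": 1}
    - {"x": -0.42, "y": -0.3, "z": -0.03, "wx": 0, "wy": 0, "wz": 0, "gripper": 1}

```text
time: 1.1
tcp_pos: [0.4057, 0.3425, 0.5025]
tool_rot: [[-0.972, 0.236, -0.0], [0.236, 0.972, -0.0], [0.0, -0.0, -1.0]]
contact_force: [0.9, 0.6, -0.3]
width: 0.996
grasp_force: 0.0
```

Request:
move_arm:
  rows:
    - {"x": -0.13, "y": -0.53, "z": 0, "wx": 0, "wy": 0, "wz": 0, "gripper": 1}
    - {"x": -0.13, "y": -0.53, "z": 0, "wx": 0, "wy": 0, "wz": 0, "gripper": 1}
    - {"x": -0.13, "y": -0.53, "z": 0.1, "wx": 0, "wy": 0, "wz": 0, "gripper": 1}
    - {"x": -0.13, "y": -0.53, "z": 0.1, "wx": 0, "wy": 0, "wz": 0, "gripper": 1}
    - {"x": -0.13, "y": -0.53, "z": 0.2, "wx": 0, "wy": 0, "wz": 0, "gripper": 1}
    - {"x": -0.13, "y": -0.53, "z": 0.2, "wx": 0, "wy": 0, "wz": 0.012, "gripper": 1}
    - {"x": 0, "y": 0, "z": 0, "wx": 0, "wy": -0.055, "wz": 0, "gripper": 1}
    - {"x": 0, "y": 0, "z": 0, "wx": 0, "wy": -0.055, "wz": 0, "gripper": 1}

```text
time: 2.1
tcp_pos: [0.4091, 0.0157, 0.4449]
tool_rot: [[-0.941, 0.276, 0.195], [0.272, 0.961, -0.045], [-0.2, 0.011, -0.98]]
contact_force: [-0.3, 0.6, 0.3]
width: 1.001
grasp_force: 0.0
```

```bash
cat > tgt.py <<'E'
from h import *
from scipy.spatial.transform import Rotation as Q
from workcell import env
a=np.array([-.3299,.0939,.939]);a/=np.linalg.norm(a);m=np.array([.4908,-.0085,.1642])
y=Rz(np.radians(-15.886))@[0,1,0];z=-a;R=np.c_[np.cross(y,z),y,z]
def show():
    s=env.sense();R0=s["tool_rot"];g=s["tcp_pos"]+.164*R0[:,2]
    print("t",s["time"],"tcp",s["tcp_pos"],"q",s["joints"],"F",s["contact_force"],"w",s["width"],s["grasp_force"])
    print("turn deg",np.degrees(Q.from_matrix(R0.T@R).as_rotvec()),"grasp->m in tool (m)",R0.T@(m-g),"F axial",s["contact_force"]@a)
    return s
E
python3 - <<'E'
from tgt import *
import cv2
show()
s=env.sense();c=env.read_camera("wrist");cv2.imwrite("pics/w1.png",c["frame"][:,:,::-1]);print({k:v for k,v in c.items() if k!="frame"})
Ti=np.linalg.inv(c["tool_from_camera"])
for P in(m,m+.025*a,m-.025*a,m-.068*a):
    p=Ti@np.r_[s["tool_rot"].T@(P-s["tcp_pos"]),1];p=np.array([p[0],-p[1],-p[2]]);r=np.hypot(p[0],p[1]);th=np.arctan2(r,p[2])
    print(c["cx"]+c["fx"]*th*p[0]/r,c["cy"]+c["fy"]*th*p[1]/r)
E
```

```text
t 2.1 tcp [0.4091 0.0157 0.4449] q [-11.4962 -17.0783   2.9675 114.7838   5.3687  71.5662  64.1352] F [-0.3139  0.584   0.3273] w 1.000547754019701 0.0
turn deg [ 0.5664 -8.5189 -0.2824] grasp->m in tool (m) [-0.0274 -0.0038  0.128 ] F axial 0.46584539536423536
{'fx': 371.64829954431775, 'fy': 371.64829954431775, 'cx': 314.43708620382824, 'cy': 241.86588859206944, 'tool_from_camera': array([[ 0.0003,  0.9557,  0.2944,  0.0819],
       [ 1.    , -0.0002, -0.0007, -0.0001],
       [-0.0006,  0.2944, -0.9557,  0.0194],
       [ 0.    ,  0.    ,  0.    ,  1.    ]])}
309.4860128960383 272.5278947424165
309.3872047510439 280.47447540302244
309.57080104189083 265.79650531314076
309.6914020156457 256.3554402479788
```

View pics/w1.png

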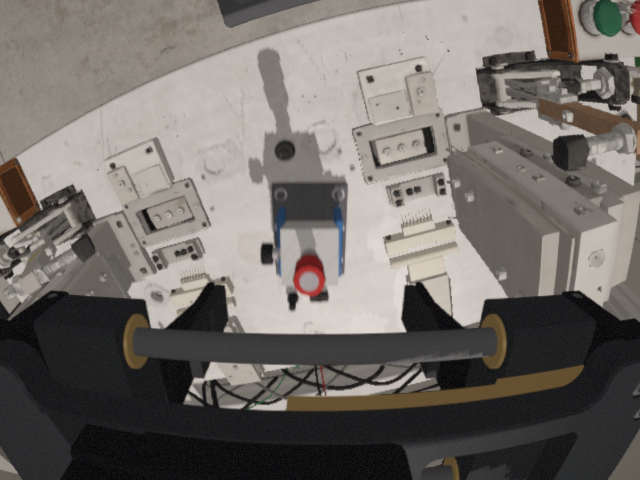

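The handle's top disc sits at about (309,281) in the wrist view, and the prediction was (309,280), so the fit holds. J2 is near its limit, so I'll keep the present 11° tool tilt. The closing axis stays square to the rod.

Request:
move_arm:
  rows:
    - {"x": -0.27, "y": -0.04, "z": 0, "wx": 0.003, "wy": 0, "wz": 0, "gripper": 1}
    - {"x": 0, "y": 0, "z": 0.2, "wx": 0, "wy": 0, "wz": 0, "gripper": 1}
    - {"x": 0, "y": 0, "z": 0.2, "wx": 0, "wy": 0, "wz": 0, "gripper": 1}
    - {"x": 0, "y": 0, "z": 0.2, "wx": 0, "wy": 0, "wz": 0, "gripper": 1}
    - {"x": 0, "y": 0, "z": 0.2, "wx": 0, "wy": 0, "wz": 0, "gripper": 1}
    - {"x": 0, "y": 0, "z": 0.2, "wx": 0, "wy": 0, "wz": 0, "gripper": 1}
    - {"x": 0, "y": 0, "z": 0.2, "wx": 0, "wy": 0, "wz": 0, "gripper": 1}
    - {"x": 0, "y": 0, "z": 0.05, "wx": 0, "wy": 0, "wz": 0, "gripper": 1}

```text
time: 3.15
tcp_pos: [0.457, -0.0012, 0.3263]
tool_rot: [[-0.943, 0.276, 0.186], [0.27, 0.961, -0.055], [-0.194, -0.001, -0.981]]
contact_force: [-0.2, -0.5, 0.3]
width: 1.002
grasp_force: 0.0
```

Run:
```python
from tgt import *
import cv2
show()
c=env.read_camera("wrist")["frame"];t=env.read_camera("scene")["frame"]
A=cv2.resize(c[200:440,160:480],(500,375));B=cv2.resize(t[220:360,270:390],(300,350));B=cv2.copyMakeBorder(B,0,25,0,0,0)
cv2.imwrite("pics/g1.png",np.hstack([A,B])[:,:,::-1])
```

```text
t 3.15 tcp [ 0.457  -0.0012  0.3263] q [-11.1015  -6.2411   5.9223 119.7853   5.6948  56.1071  66.0977] F [-0.2004 -0.5476  0.3034] w 1.0019827355412079 0.0
turn deg [-0.095  -8.8634 -0.0946] grasp->m in tool (m) [-0.0024  0.0025  0.0017] F axial 0.2997010949978064
```

View pics/g1.png

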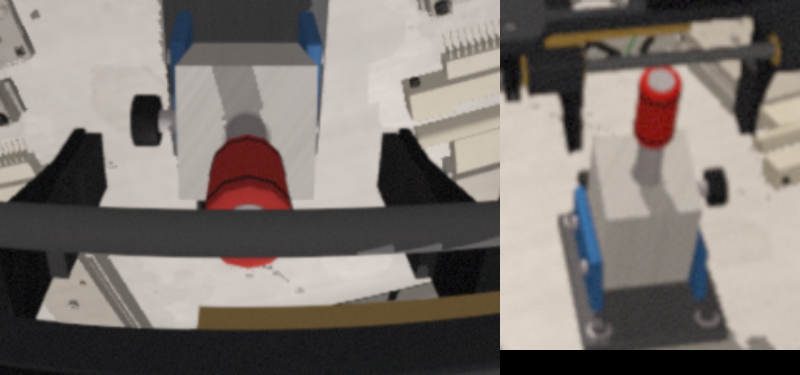

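Request:
move_arm:
  rows:
    - {"x": 0.115, "y": 0.025, "z": 0.018, "wx": 0, "wy": -0.0246, "wz": 0, "gripper": 1}
    - {"x": 0.115, "y": 0, "z": 0.018, "wx": 0, "wy": -0.0246, "wz": 0, "gripper": 1}
    - {"x": 0, "y": 0, "z": 0, "wx": 0, "wy": 0, "wz": 0, "gripper": 1}
    - {"x": 0, "y": 0, "z": 0, "wx": 0, "wy": 0, "wz": 0, "gripper": 1}
    - {"x": 0, "y": 0, "z": 0, "wx": 0, "wy": 0, "wz": 0, "gripper": 1}
    - {"x": 0, "y": 0, "z": 0, "wx": 0, "wy": 0, "wz": 0, "gripper": 1}
    - {"x": 0, "y": 0, "z": 0, "wx": 0, "wy": 0, "wz": 0, "gripper": 1}
    - {"x": 0, "y": 0, "z": 0, "wx": 0, "wy": 0, "wz": 0, "gripper": 1}

```text
time: 4.25
tcp_pos: [0.4376, 0.0069, 0.3188]
tool_rot: [[-0.902, 0.276, 0.333], [0.259, 0.961, -0.095], [-0.346, 0.0, -0.938]]
contact_force: [-0.4, -0.3, -0.4]
width: 0.998
grasp_force: 0.0
```

```bash
python3 -c "
from tgt import *
show()"
```

```text
t 4.25 tcp [0.4376 0.0069 0.3188] q [-11.0788 -11.3243   2.963  126.0035  11.88    47.2835  59.1942] F [-0.3581 -0.324  -0.398 ] w 0.9984332446945069 0.0
turn deg [-0.0343  0.1947 -0.1438] grasp->m in tool (m) [ 0.0017 -0.0001  0.0002] F axial -0.28612036372216854
```

Request:
move_arm:
  rows:
    - {"x": 0.015, "y": 0, "z": 0, "wx": 0, "wy": 0, "wz": 0, "gripper": 0}
    - {"x": 0, "y": 0, "z": 0, "wx": 0, "wy": 0, "wz": 0, "gripper": 0}
    - {"x": 0, "y": 0, "z": 0, "wx": 0, "wy": 0, "wz": 0, "gripper": 0}
    - {"x": 0, "y": 0, "z": 0, "wx": 0, "wy": 0, "wz": 0, "gripper": 0}
    - {"x": 0, "y": 0, "z": 0, "wx": 0, "wy": 0, "wz": 0, "gripper": 0}
    - {"x": 0, "y": 0, "z": 0, "wx": 0, "wy": 0, "wz": 0, "gripper": 0}
    - {"x": 0, "y": 0, "z": 0, "wx": 0, "wy": 0, "wz": 0, "gripper": 0}
    - {"x": 0, "y": 0, "z": 0, "wx": 0, "wy": 0, "wz": 0, "gripper": 0}
  newtons: 50

```text
time: 5.25
tcp_pos: [0.4362, 0.007, 0.3184]
tool_rot: [[-0.902, 0.276, 0.333], [0.259, 0.961, -0.096], [-0.346, -0.0, -0.938]]
contact_force: [-0.0, -0.9, -0.4]
width: 0.265
grasp_force: 50.0
```

```bash
python3 -c "
from tgt import *
s=show();print(s['tool_rot'].T@s['contact_force'],s['wrist_torque'])"
```

```text
t 5.25 tcp [0.4362 0.007  0.3184] q [-11.0874 -11.491    2.9044 126.1931  11.9475  47.2792  59.0819] F [-0.0206 -0.8721 -0.407 ] w 0.26511503565885625 49.975433740764856
turn deg [-0.0626  0.2045 -0.1424] grasp->m in tool (m) [0.0002 0.0002 0.0003] F axial -0.45737986337796704
[-0.0664 -0.8437  0.4585] [-0.2472  0.4765 -0.1289]
```

The handle is gripped: the opening is 23 mm and the lateral force is low. Now I'll push gently, 1 mm per row.

Request:
move_arm:
  rows:
    - {"x": 0, "y": 0, "z": 0.01, "wx": 0, "wy": 0, "wz": 0, "gripper": 0}
    - {"x": 0, "y": 0, "z": 0.01, "wx": 0, "wy": 0, "wz": 0, "gripper": 0}
    - {"x": 0, "y": 0, "z": 0.01, "wx": 0, "wy": 0, "wz": 0, "gripper": 0}
    - {"x": 0, "y": 0, "z": 0.01, "wx": 0, "wy": 0, "wz": 0, "gripper": 0}
    - {"x": 0, "y": 0, "z": 0.01, "wx": 0, "wy": 0, "wz": 0, "gripper": 0}
    - {"x": 0, "y": 0, "z": 0.01, "wx": 0, "wy": 0, "wz": 0, "gripper": 0}
    - {"x": 0, "y": 0, "z": 0.01, "wx": 0, "wy": 0, "wz": 0, "gripper": 0}
    - {"x": 0, "y": 0, "z": 0.01, "wx": 0, "wy": 0, "wz": 0, "gripper": 0}

```text
time: 6.25
tcp_pos: [0.4389, 0.0064, 0.3109]
tool_rot: [[-0.901, 0.276, 0.333], [0.259, 0.961, -0.096], [-0.347, 0.0, -0.938]]
contact_force: [-2.1, -3.1, 3.4]
width: 0.262
grasp_force: 50.0
```

```bash
cat > p.py <<'E'
from tgt import *
s=env.sense();p0=np.array([.4362,.0070,.3184]);z0=np.array([.333,-.0958,-.938])
d=s["tcp_pos"]-p0
print("t",s["time"],"depth mm",1e3*d@z0,"off mm",1e3*(d-z0*(d@z0)),"F tool",s["tool_rot"].T@s["contact_force"],"M",s["tool_rot"].T@s["wrist_torque"],"turn",np.degrees(Q.from_matrix(s["tool_rot"].T@R).as_rotvec()),"q2",s["joints"][1],s["width"])
E
python3 p.py
```

```text
t 6.25 depth mm 8.013434323012628 off mm [0.071  0.154  0.0087] F tool [-0.1148 -3.549  -3.5502] M [1.0073 0.3946 0.0442] turn [-0.0387  0.2159 -0.1447] q2 -10.641724249132254 0.26197663613358285
```

Request:
move_arm:
  rows:
    - {"x": 0, "y": -0.005, "z": 0.01, "wx": 0, "wy": 0, "wz": 0, "gripper": 0}
    - {"x": 0, "y": 0, "z": 0.01, "wx": 0, "wy": 0, "wz": 0, "gripper": 0}
    - {"x": 0, "y": 0, "z": 0.005, "wx": 0, "wy": 0, "wz": 0, "gripper": 0}
    - {"x": 0, "y": 0, "z": 0.005, "wx": 0, "wy": 0, "wz": 0, "gripper": 0}
    - {"x": 0, "y": 0, "z": 0.005, "wx": 0, "wy": 0, "wz": 0, "gripper": 0}
    - {"x": 0, "y": 0, "z": 0.005, "wx": 0, "wy": 0, "wz": 0, "gripper": 0}
    - {"x": 0, "y": 0, "z": 0.005, "wx": 0, "wy": 0, "wz": 0, "gripper": 0}
    - {"x": 0, "y": 0, "z": 0.005, "wx": 0, "wy": 0, "wz": 0, "gripper": 0}

```text
time: 7.25
tcp_pos: [0.4405, 0.0057, 0.3062]
tool_rot: [[-0.902, 0.276, 0.333], [0.259, 0.961, -0.095], [-0.347, 0.001, -0.938]]
contact_force: [-0.8, -2.1, 2.8]
width: 0.264
grasp_force: 50.0
```

```bash
python3 p.py
```

```text
t 7.25 depth mm 12.978414688042415 off mm [-0.0502 -0.0882 -0.01  ] F tool [-0.7891 -2.2382 -2.6988] M [0.5816 0.4009 0.0547] turn [-0.0148  0.215  -0.1397] q2 -10.130896034790101 0.2639311818388002
```

Request:
move_arm:
  rows:
    - {"x": 0, "y": -0.003, "z": 0.005, "wx": 0, "wy": 0, "wz": 0, "gripper": 0}
    - {"x": 0, "y": 0, "z": 0.005, "wx": 0, "wy": 0, "wz": 0, "gripper": 0}
    - {"x": 0, "y": 0, "z": 0.005, "wx": 0, "wy": 0, "wz": 0, "gripper": 0}
    - {"x": 0, "y": 0, "z": 0.005, "wx": 0, "wy": 0, "wz": 0, "gripper": 0}
    - {"x": 0, "y": 0, "z": 0.005, "wx": 0, "wy": 0, "wz": 0, "gripper": 0}
    - {"x": 0, "y": 0, "z": 0.005, "wx": 0, "wy": 0, "wz": 0, "gripper": 0}
    - {"x": 0, "y": 0, "z": 0.005, "wx": 0, "wy": 0, "wz": 0, "gripper": 0}
    - {"x": 0, "y": 0, "z": 0.005, "wx": 0, "wy": 0, "wz": 0, "gripper": 0}

```text
time: 8.25
tcp_pos: [0.4417, 0.005, 0.3024]
tool_rot: [[-0.902, 0.276, 0.333], [0.259, 0.961, -0.095], [-0.347, 0.001, -0.938]]
contact_force: [-1.5, 1.2, 2.1]
width: 0.265
grasp_force: 50.0
```

```bash
python3 p.py
```

```text
t 8.25 depth mm 17.005182282009677 off mm [-0.1837 -0.3558 -0.0305] F tool [ 0.9289  0.7859 -2.6109] M [0.0395 0.5179 0.0726] turn [-0.0153  0.2089 -0.1374] q2 -9.7110597042589 0.2650547517395916
```

Request:
move_arm:
  rows:
    - {"x": 0, "y": 0, "z": 0.005, "wx": 0, "wy": 0, "wz": 0, "gripper": 0}
    - {"x": 0, "y": 0, "z": 0.005, "wx": 0, "wy": 0, "wz": 0, "gripper": 0}
    - {"x": 0, "y": 0, "z": 0.005, "wx": 0, "wy": 0, "wz": 0, "gripper": 0}
    - {"x": 0, "y": 0, "z": 0.005, "wx": 0, "wy": 0, "wz": 0, "gripper": 0}
    - {"x": 0, "y": 0, "z": 0.005, "wx": 0, "wy": 0, "wz": 0, "gripper": 0}
    - {"x": 0, "y": 0, "z": 0.005, "wx": 0, "wy": 0, "wz": 0, "gripper": 0}
    - {"x": 0, "y": 0, "z": 0.005, "wx": 0, "wy": 0, "wz": 0, "gripper": 0}
    - {"x": 0, "y": 0, "z": 0.005, "wx": 0, "wy": 0, "wz": 0, "gripper": 0}

```text
time: 9.25
tcp_pos: [0.4434, 0.0049, 0.3026]
tool_rot: [[-0.901, 0.277, 0.335], [0.26, 0.961, -0.095], [-0.348, 0.001, -0.937]]
contact_force: [-20.7, 1.2, 33.5]
width: 0.267
grasp_force: 50.0
```

```bash
python3 p.py
```

```text
t 9.25 depth mm 17.432862548920017 off mm [ 1.3839 -0.437   0.5343] F tool [  7.2451  -4.5568 -38.4107] M [1.2693 2.7802 0.0463] turn [-0.0036  0.3232 -0.1752] q2 -9.528298195183805 0.2666087745259233
```

It bottomed at a depth of about 17.3 mm with 38 N. I'll ease off to a light load to pin down the contact depth and check for slip.

Request:
move_arm:
  rows:
    - {"x": 0, "y": 0, "z": -0.005, "wx": 0, "wy": 0, "wz": 0, "gripper": 0}
    - {"x": 0, "y": 0, "z": -0.005, "wx": 0, "wy": 0, "wz": 0, "gripper": 0}
    - {"x": 0, "y": 0, "z": -0.005, "wx": 0, "wy": 0, "wz": 0, "gripper": 0}
    - {"x": 0, "y": 0, "z": -0.005, "wx": 0, "wy": 0, "wz": 0, "gripper": 0}
    - {"x": 0, "y": 0, "z": -0.005, "wx": 0, "wy": 0, "wz": 0, "gripper": 0}
    - {"x": 0, "y": 0, "z": 0, "wx": 0, "wy": 0, "wz": 0, "gripper": 0}
    - {"x": 0, "y": 0, "z": 0, "wx": 0, "wy": 0, "wz": 0, "gripper": 0}
    - {"x": 0, "y": 0, "z": 0, "wx": 0, "wy": 0, "wz": 0, "gripper": 0}

```text
time: 10.25
tcp_pos: [0.4424, 0.0049, 0.3025]
tool_rot: [[-0.901, 0.276, 0.334], [0.259, 0.961, -0.095], [-0.348, 0.001, -0.938]]
contact_force: [-7.2, 1.1, 11.9]
width: 0.267
grasp_force: 50.0
```

```bash
python3 p.py
```

```text
t 10.25 depth mm 17.210138828898398 off mm [ 0.459  -0.4162  0.2038] F tool [  2.6881  -0.9644 -13.6399] M [0.4545 1.12   0.0307] turn [-0.0062  0.2739 -0.1484] q2 -9.639710092501348 0.2666554941022783
```

Depth reads 17.2 mm at 14 N, so there is no slip and the unloaded face is at about 17.1 mm. The target depth is -2.9 mm. Drawing out along the bore now.

Request:
move_arm:
  rows:
    - {"x": 0, "y": 0, "z": -0.01, "wx": 0, "wy": 0, "wz": 0, "gripper": 0}
    - {"x": 0, "y": 0, "z": -0.015, "wx": 0, "wy": 0, "wz": 0, "gripper": 0}
    - {"x": 0, "y": 0, "z": -0.015, "wx": 0, "wy": 0, "wz": 0, "gripper": 0}
    - {"x": 0, "y": 0, "z": -0.015, "wx": 0, "wy": 0, "wz": 0, "gripper": 0}
    - {"x": 0, "y": 0, "z": -0.015, "wx": 0, "wy": 0, "wz": 0, "gripper": 0}
    - {"x": 0, "y": 0, "z": -0.015, "wx": 0, "wy": 0, "wz": 0, "gripper": 0}
    - {"x": 0, "y": 0, "z": -0.015, "wx": 0, "wy": 0, "wz": 0, "gripper": 0}
    - {"x": 0, "y": 0, "z": -0.015, "wx": 0, "wy": 0, "wz": 0, "gripper": 0}

```text
time: 11.25
tcp_pos: [0.4385, 0.0058, 0.3112]
tool_rot: [[-0.901, 0.276, 0.333], [0.259, 0.961, -0.095], [-0.347, 0.0, -0.938]]
contact_force: [5.1, -0.1, -6.0]
width: 0.265
grasp_force: 50.0
```

```bash
python3 p.py
```

```text
t 11.25 depth mm 7.6078371141330585 off mm [-0.2217 -0.4764 -0.0308] F tool [-2.5567  1.279   7.3918] M [-0.2572 -0.4732  0.0427] turn [-0.0189  0.226  -0.1336] q2 -10.737228008155721 0.26528257120421217
```

Request:
move_arm:
  rows:
    - {"x": 0, "y": 0.002, "z": -0.015, "wx": 0, "wy": 0, "wz": 0, "gripper": 0}
    - {"x": 0, "y": 0, "z": -0.015, "wx": 0, "wy": 0, "wz": 0, "gripper": 0}
    - {"x": 0, "y": 0, "z": -0.015, "wx": 0, "wy": 0, "wz": 0, "gripper": 0}
    - {"x": 0, "y": 0, "z": -0.015, "wx": 0, "wy": 0, "wz": 0, "gripper": 0}
    - {"x": 0, "y": 0, "z": -0.015, "wx": 0, "wy": 0, "wz": 0, "gripper": 0}
    - {"x": 0, "y": 0, "z": -0.015, "wx": 0, "wy": 0, "wz": 0, "gripper": 0}
    - {"x": 0, "y": 0, "z": -0.01, "wx": 0, "wy": 0, "wz": 0, "gripper": 0}
    - {"x": 0, "y": 0, "z": 0, "wx": 0, "wy": 0, "wz": 0, "gripper": 0}

```text
time: 12.25
tcp_pos: [0.4352, 0.0068, 0.3208]
tool_rot: [[-0.901, 0.276, 0.333], [0.259, 0.961, -0.095], [-0.347, 0.0, -0.938]]
contact_force: [4.9, -1.5, -6.1]
width: 0.263
grasp_force: 50.0
```

```bash
python3 p.py
```

```text
t 12.25 depth mm -2.535610158415661 off mm [-0.1551 -0.4145 -0.0125] F tool [-2.7036 -0.1387  7.4954] M [-0.1814 -0.4532  0.0178] turn [-0.0339  0.2235 -0.1361] q2 -11.788649977005187 0.26335572911128086
```

Request:
move_arm:
  rows:
    - {"x": 0, "y": 0, "z": -0.003, "wx": 0, "wy": 0, "wz": 0, "gripper": 0}
    - {"x": 0, "y": 0, "z": 0, "wx": 0, "wy": 0, "wz": 0, "gripper": 0}
    - {"x": 0, "y": 0, "z": 0, "wx": 0, "wy": 0, "wz": 0, "gripper": 0}
    - {"x": 0, "y": 0, "z": 0, "wx": 0, "wy": 0, "wz": 0, "gripper": 0}
    - {"x": 0, "y": 0, "z": 0, "wx": 0, "wy": 0, "wz": 0, "gripper": 0}
    - {"x": 0, "y": 0, "z": 0, "wx": 0, "wy": 0, "wz": 0, "gripper": 0}
    - {"x": 0, "y": 0, "z": 0, "wx": 0, "wy": 0, "wz": 0, "gripper": 0}
    - {"x": 0, "y": 0, "z": 0, "wx": 0, "wy": 0, "wz": 0, "gripper": 0}

```text
time: 13.25
tcp_pos: [0.4351, 0.0069, 0.3211]
tool_rot: [[-0.901, 0.276, 0.333], [0.259, 0.961, -0.096], [-0.347, 0.0, -0.938]]
contact_force: [5.2, -1.6, -6.0]
width: 0.268
grasp_force: 50.0
```

```bash
python3 p.py
python3 - <<'E'
from workcell import env
import cv2,numpy as np
t=env.read_camera("scene")["frame"];w=env.read_camera("top")["frame"]
A=cv2.resize(t[225:385,270:430],(400,400));B=cv2.resize(w[215:375,220:380],(400,400))
cv2.imwrite("pics/end.png",np.hstack([A,B])[:,:,::-1])
E
```

```text
t 13.25 depth mm -2.8835599885206387 off mm [-0.1541 -0.3925 -0.0144] F tool [-2.9753 -0.1068  7.5284] M [-0.1314 -0.5298 -0.0024] turn [-0.0362  0.2197 -0.1366] q2 -11.822353866429456 0.26836897428666173
```

View pics/end.png

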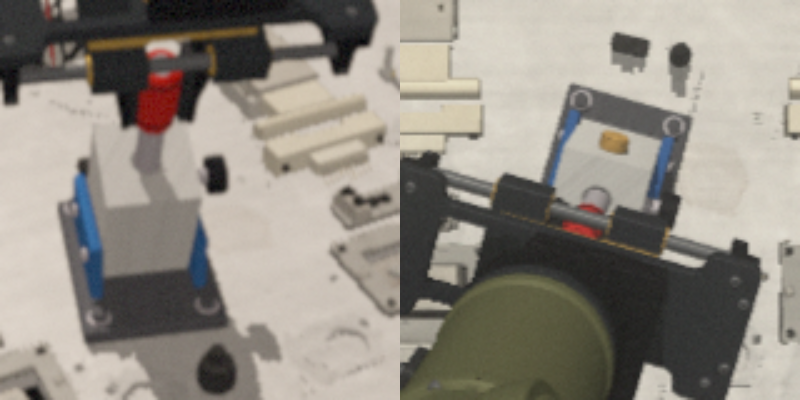

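The rod is held in the gripper, drawn out 20.0 mm from the stop. The rubber tip (217,370), connector (630,45) and screw (680,55) are where they were. Handing in.

```bash
python3 -c "
from workcell import env
print(env.finish_job())"
```

```text
the job is handed in; nothing more can be done
None
```

The rod was pushed onto the stop until it bottomed firmly (about 38 N), then drawn back 20 mm along the bore by the arm's own readings; the job is handed in with the handle still gripped at 50 N and the small parts left where they were.

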